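# Line up and lock the dicer's cover plate

## Robot

A 6-joint arm with a two-finger parallel gripper is mounted at the origin on the work surface; the furniture and walls round the work are solid. World frame = base frame: x ahead of the robot, y to its left, z up, the work surface at z = 0. Lengths are in m, angles in degrees, forces in N, time in s.
With the tool pointing down it reaches from about 0.4 to 0.825 m from the base axis. Payload 7 kg.
Tool frame: the origin (TCP) lies at the very end of the fingers, on their centre line; the grasp point (between the pads) lies 19 mm behind it (r.grasp_offset is the z of the grasp point in the tool frame, in m); z points along the fingers, y is the direction in which the jaws open and shut (so a half turn about z gives the same grasp; the last joint's range is limited). The gripper opens to 88 mm and grips with 3 to 60 N. Pads are 19 mm wide; open, the fingers measure 130 mm over their backs; the gripper's body (78 mm by 193 mm) begins 47 mm behind the grasp point.
Start: joints at [91.221, 20.546, 0.682, 0, -70.136, -16.507], TCP at [0.178, 0.651, 0.227] pointing down, gripper open.
Joint ranges: [-176.03, 176.03], [-82.01, 121.73], [-58.28, 71.71], [-173.87, 95.51], [-174.79, -0.11], [-173.66, 173.66]. Speed limits (degrees/s): [136.94, 136.94, 172.46, 180, 180, 180].

## Interface

Orientations are given as [roll, pitch, yaw] about the fixed x, y, z axes, in that order (R = Rz(yaw) Ry(pitch) Rx(roll)).
In Python, from plant import r gives the robot as it stands.
- The arm moves only by the tool carry_out, never from a script. Its argument "plan" is a list of rows, each a list of 6 numbers: the shift along the world's x, y, z in m, then the turn, a rotation vector about the world's x, y, z in rad. In form: [[tx, ty, tz, wx, wy, wz], ...]. A call has 1 to 12 rows; each row shifts and turns the pose as measured when the row begins; what a row does not reach is not made up. A row lasts 1/12 s, in which the tool goes at most 41.7 mm and 7.16 degrees, less where a joint would pass 70% of its speed; a pose out of reach is approached as far as the arm can. A call with a gripper value outside its range is refused whole. "fingers" is the closure, from -1 (fully open) to 1 (shut), set as the call begins (left out, the last holds). The fingers move at their own pace and stop on an object; "force" is the grip in N (left out, the last holds). Time passes only in rows, so rows that do not move let the fingers close. It gives the time, the measured TCP pose, the force and the opening at its end, in the units of the state.
- r.get_state(): the state, without advancing time (a new reading comes with each control period).
- r.capture(name): name is "side" or "top"; returns the picture (420x560x3 uint8, red, green, blue); there is no depth.
- r.camera_model(name): a dict with "fov_y" (degrees; the focal length in pixels is half the picture's height over the tangent of half this angle, whatever the lens; pixels are square), "cx", "cy" (the principal point, pixels), "k1" (the pictures are not rectified: a ray, as slopes to the right and down, at radius r is drawn at 1 + k1 r^2 times it, then the intrinsics apply), "R" (3x3) and "t" (3): a world point X has camera coordinates R X + t. Camera axes: x right, y down, z forward; pixel columns grow to the right and rows downward; lengths in m; the calibration is good to about 2 mm. A picture is of the moment at which its call begins. camera_model takes no time and is no camera call.
- r.close_job(): hands the job in, once; it reports no verdict.
The state is a dict: "time_s": time; "joints": joint angles; "qd": joint speeds; "joint_torque": joint torques, N m; "tcp_pos": TCP position; "eef_rot": TCP orientation; "contact_force": force on the tool from outside, world axes, zero at the start; "moment": the same for the moment, N m; "gripper_width": finger opening in m.
Only numpy, scipy, OpenCV 4.12 (cv2) and the standard library are available. Lean on these libraries where they do the work, as an engineer would, in place of code of your own. Each camera call takes 0.05 s, during which the arm holds its last target.

## Task

The round cover plate of the garnish dicer has been put back turned out of line, so it rides up on the three keys of the base. Push it round by its finger peg until its notches line up and it drops fully down over the keys, flat on the base; then swing the latch in over the plate's rim until it stops. Leave the three sauce pots where they stand.

Things in the scene. Friction and masses are not known exactly. Their poses are not given: they have to be found in the camera images.
- dicer_base: Low round grey housing, fixed, 176 mm across, flat top 34 mm above the table; origin: centre of its underside, z up. A spigot (26 mm across, 14 mm high) in the middle centres the plate. Three radial round-topped steel keys (10 mm wide, tops 42 mm above the table) lie on the top 52 to 86 mm from the centre, at 0, 120 and 240 degrees from its x axis; their outer ends show beyond the plate.
- key_top (a point): Top of the key at the base's x axis, 70 mm from the base's centre, 42 mm above the table. A plate out of line rides on the three keys, underside 42 mm above the table; once its notches stand over the keys (any of the three positions, 120 degrees apart, is right) it drops by its own weight to 34 mm, and the keys then stop it turning, with about 3 degrees play either way.
- cover_plate: Loose polished aluminium disc, 144 mm across, 10 mm thick, 0.25 to 0.45 kg; origin: centre of its underside, z up. Three open rim notches, 16 mm wide and 24 mm deep, at 0, 120 and 240 degrees from its x axis. Black hub cap 48 mm across, top 22 mm above the underside. It turns round the spigot with 2 mm play.
- finger_peg (a point): Middle of the plate's upright round black finger peg: 16 mm across, its top 42 mm and this point 26 mm above the plate's underside, 54 mm from the plate's centre, at +60 degrees from the plate's x axis (half-way between two notches). Pushed sideways round the plate's centre it turns the plate with a few newtons.
- latch_pin (a point): Upright pin on which the latch swings, on an ear of the base, 112 mm from the base's centre along the base's x axis; this point is 46.5 mm above the table. Nothing of the base or latch but the latch's thumb peg stands higher than 60 mm.
- latch (a joint): Angle of the latch, a flat steel arm (62 mm pin to tip, 18 mm wide, 8 mm thick, underside 46.5 mm above the table) swinging level. 0 = closed, at its stop: arm pointing from pin to base centre, over the plate's rim. Opens up to 1.75 rad, clockwise from above, towards the base's +y side. Stays where left; 1 to 2 N at its peg move it. A plate riding on the keys blocks it.
- latch_peg (a point): Middle of the latch's upright round black thumb peg, 14 mm across, 34 mm from the pin along the arm; this point is 69.5 mm and its top 84.5 mm above the table.
- sauce_pot_a: Small steel pot with green garnish, 70 mm across, 36 mm high; origin under its centre. To be left alone.
- sauce_pot_b: Small steel pot, 64 mm across, 33 mm high; origin under its centre. To be left alone.
- sauce_pot_c: Small steel pot, 62 mm across, 30 mm high; origin under its centre. To be left alone.

How it is judged (in metres and radians):
On the way, in this order (a step that is already met when the one before it is completed fails the run):
1. the plate has dropped over the keys and lies flat on the base, with the latch still open (z of cover_plate in the frame of dicer_base below 0.036 m and angle between cover_plate's own z axis and vertical below 0.03 rad and value of joint latch above 0.3 rad), for 0.2 s.
2. the latch is swung in over the plate's rim, against its stop (value of joint latch below 0.12 rad), for 0.2 s.
At the end, for the whole second after the job is handed in: The cover plate lies flat on the base (underside within 2 mm of the base's top, tilt under 0.03 rad, centred within 5 mm), over the keys and at rest, and the latch is closed over its rim to within 0.12 rad of its stop (z of cover_plate in the frame of dicer_base below 0.036 m and angle between cover_plate's own z axis and vertical below 0.03 rad and horizontal distance between cover_plate and dicer_base below 0.005 m and value of joint latch below 0.12 rad and linear speed of cover_plate below 0.02 m/s); the robot touches nothing.
It fails at once if a sauce pot is moved by more than 2 cm (distance of any of sauce_pot_a, sauce_pot_b, sauce_pot_c from where it was at the start of the episode above 0.02 m).
It also fails if it takes over 54 s, if anything falls off the work surface, if the arm or the gripper's body presses on something with over 40 N, if the wrist force passes 120 N, or if a joint passes its speed limit or range.

## Working session

There is one attempt and no reset: what is moved stays moved. The work goes in short steps, Python scripts to look and compute and a tool call to move; the robot and the scene stay as the last step left them, time stands still between calls to the robot, and variables do not carry over. Pictures are saved under pics/ and viewed, and the job is handed in when it is done.

Besides the shell and the picture viewer there is one more tool, called after "Emit:" as name([rows], argument=value, ...), one row to a line, values as JSON. carry_out: Moves the arm, as the interface text tells. Its arguments: {"type":"object","properties":{"plan":{"type":"array"},"fingers":{"type":"number"},"force":{"type":"number"}},"required":["plan"]}

```bash
mkdir -p pics; python3 - <<'E'
from plant import r
import cv2
print(r.get_state())
for n in("side","top"):
    im=r.capture(n); cv2.imwrite(f"pics/{n}0.png",im[:,:,::-1]); print(r.camera_model(n))
E
```

```text
{'time_s': 0.0, 'joints': array([ 9.12210789e+01,  2.05915555e+01,  6.33789205e-01, -1.90132421e-02,
       -7.01329355e+01, -1.65072119e+01]), 'qd': array([-0.00579006, -0.05498526, -0.12809046,  0.03077173,  0.01897821,
       -0.02306463]), 'joint_torque': array([ 1.02587685e-03, -5.82712555e+01,  2.93052328e+01,  6.99737236e+00,
        6.85914667e-03, -1.48736490e-04]), 'tcp_pos': array([0.17785666, 0.65066095, 0.2256249 ]), 'eef_rot': array([ 1.79907958e+02, -8.63713013e-03, -1.52926017e+01]), 'contact_force': array([-0.12779057, -0.28292047,  0.28553877]), 'moment': array([-0.01476394, -0.00536333, -0.01241902]), 'gripper_width': 0.08766912845985157}
{'fov_y': 57.64250108233586, 'cx': 281.2714199101379, 'cy': 210.6055880290034, 'k1': -0.09443483909237815, 'R': array([[ 0.89332097, -0.44939348,  0.00481062],
       [-0.32702294, -0.65733618, -0.67894414],
       [ 0.30827526,  0.60494186, -0.73417417]]), 't': array([-0.48324358,  0.2536929 ,  0.7308153 ])}
{'fov_y': 48.06038362017951, 'cx': 288.32057155509824, 'cy': 210.77313290941095, 'k1': 0.006360364547652773, 'R': array([[ 0.0098024 , -0.99986363, -0.01329062],
       [-0.99415366, -0.00831544, -0.10765389],
       [ 0.1075287 ,  0.01426819, -0.99409959]]), 't': array([0.0710593 , 0.55935357, 0.91533099])}
```

View pics/top0.png

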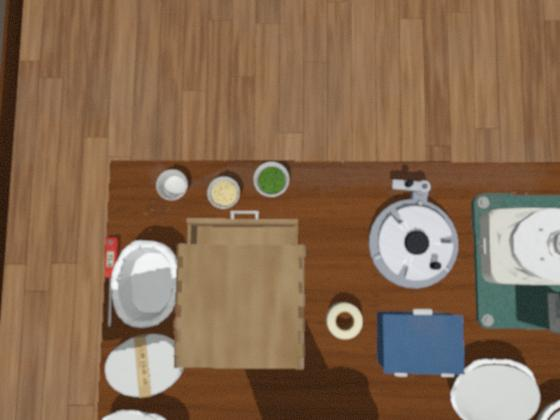

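View pics/side0.png

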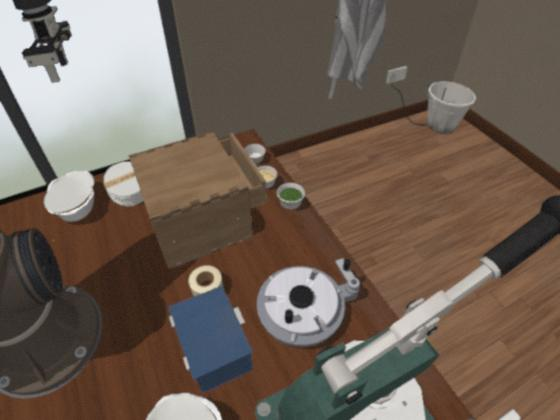

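```bash
cat > h.py <<'E'
import numpy as np, cv2
from plant import r
def K(m):
    f=210/np.tan(np.radians(m["fov_y"]/2)); return f
def proj(n,P):
    m=r.camera_model(n); f=K(m); c=np.atleast_2d(P)@np.array(m["R"]).T+m["t"]
    s=c[:,:2]/c[:,2:]; s=s*(1+m["k1"]*(s**2).sum(1,keepdims=True)); return s*f+[m["cx"],m["cy"]]
def ray(n,uv,z):
    m=r.camera_model(n); f=K(m); d=(np.array(uv,float)-[m["cx"],m["cy"]])/f; s=d.copy()
    for _ in range(20): s=d/(1+m["k1"]*(s@s))
    R=np.array(m["R"]); o=-R.T@m["t"]; v=R.T@np.array([*s,1]); return o+v*(z-o[2])/v[2]
def crop(src,x0,y0,x1,y1,k,out):
    im=cv2.imread(src)[y0:y1,x0:x1]; cv2.imwrite(out,cv2.resize(im,None,fx=k,fy=k,interpolation=cv2.INTER_CUBIC))
E
python3 - <<'E'
from h import *
crop("pics/top0.png",360,165,470,295,4.5,"pics/t0c.png")
crop("pics/side0.png",245,245,375,355,5,"pics/s0c.png")
E
```

```text
(no output)
```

View pics/t0c.png

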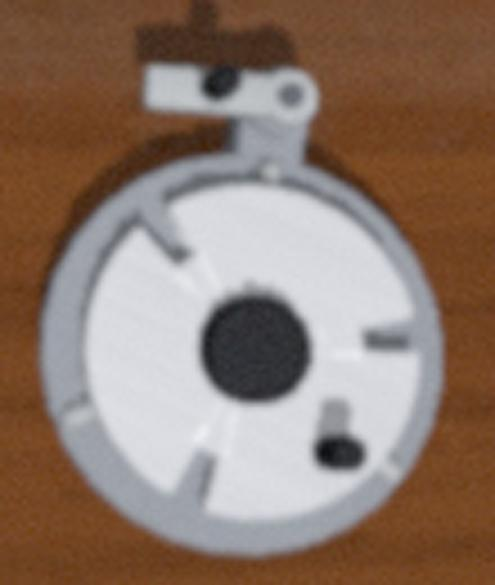

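View pics/s0c.png

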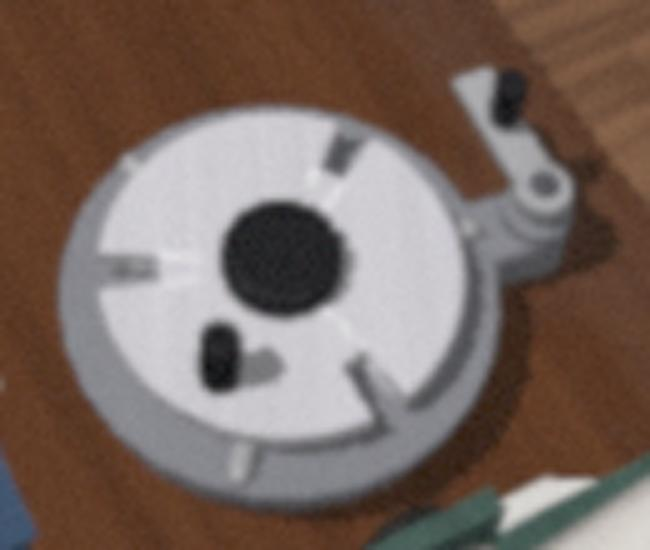

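```bash
cat > fit.py <<'E'
from h import *
from scipy.optimize import least_squares
T=lambda x,y:(360+x/4.5,165+y/4.5); S=lambda x,y:(245+x/5,245+y/5)
obs=[("top",T(270,172),"k0"),("top",T(75,412),"k1"),("top",T(393,466),"k2"),("top",T(291,95),"pin"),
("side",S(470,228),"k0"),("side",S(133,160),"k1"),("side",S(242,458),"k2"),("side",S(545,184),"pin"),
("top",T(256,349),"hub"),("side",S(282,258),"hub"),
("top",T(338,452),"peg"),("side",S(221,357),"peg"),("top",T(220,83),"lp"),("side",S(509,98),"lp")]
def pts(p):
    x,y,a,px,py,b,q=p[:7]; d={}
    u=lambda t:np.array([np.cos(t),np.sin(t)]); C=np.array([x,y]);P=np.array([px,py])
    for i in range(3): d[f"k{i}"]=np.r_[C+.079*u(a+i*2*np.pi/3),.042]
    d["pin"]=np.r_[C+.112*u(a),.0565]
    d["hub"]=np.r_[P,.064]; d["peg"]=np.r_[P+.054*u(b),.068]
    d["lp"]=np.r_[C+.112*u(a)+.034*u(a+np.pi-q),.0695]
    return d
def res(p):
    d=pts(p); out=[]
    for n,uv,k in obs:
        o=[p[7],p[8]] if n=="side" else [p[9],p[10]]
        out+=list(proj(n,d[k])[0]-uv-o)
    return out+list(np.array(p[7:])*.3)
if __name__=="__main__":
    best=None
    for a in (0,1,-1):
        s=least_squares(res,[.62,-.2,a,.62,-.2,-2,1.5,0,0,0,0])
        if best is None or s.cost<best.cost: best=s
    p=best.x; print(best.cost,p.round(4)); print(np.array(res(p))[:28].reshape(-1,2).round(1))
    print("base yaw",np.degrees(p[2]),"peg ang",np.degrees(p[5]),"plate yaw",np.degrees(p[5])-60,"latch",p[6])
    for k,v in pts(p).items(): print(k,v.round(4))
    rel=(np.degrees(p[5]-p[2])-60+60)%120-60; print("plate rel base mod120",rel)
E
python3 fit.py
```

```text
Traceback (most recent call last):
  File "fit.py", line 25, in <module>
    s=least_squares(res,[.62,-.2,a,.62,-.2,-2,1.5,0,0,0,0])
  File "fit.py", line 20, in res
    out+=list(proj(n,d[k])[0]-uv-o)
              ~~~~^^^^^^^^
  File "h.py", line 6, in proj
    m=r.camera_model(n); f=K(m); c=np.atleast_2d(P)@np.array(m["R"]).T+m["t"]
ValueError: time passes only in moves, steps and waits
```

Camera model queries are rate limited per script; I'll cache them.

```bash
python3 - <<'E'
s=open('h.py').read()
s=s.replace("r.camera_model(n)","CM[n]").replace("from plant import r\n","from plant import r\nCM={n:r.camera_model(n) for n in('top','side')}\n")
open('h.py','w').write(s)
E
python3 fit.py
```

```text
3.3816031392104304 [ 0.4974 -0.1731 -0.1614  0.4966 -0.1734 -2.5142  1.4831 -0.2147 -0.4527
  0.4817 -0.3566]
[[ 0.1  0. ]
 [ 0.2  0. ]
 [-0.8  0. ]
 [-0.2 -0.3]
 [-0.8 -0.6]
 [ 0.6  0.4]
 [-0.   0.7]
 [ 0.2  0. ]
 [ 0.7  0. ]
 [ 0.1 -1.6]
 [ 0.3  0.3]
 [-0.2  0.3]
 [-0.2 -0.1]
 [ 0.1  0.6]]
base yaw -9.247883051459024 peg ang -144.05294115569583 plate yaw -204.05294115569583 latch 1.4830973093258106
k0 [ 0.5754 -0.1858  0.042 ]
k1 [ 0.4694 -0.0992  0.042 ]
k2 [ 0.4474 -0.2342  0.042 ]
pin [ 0.608  -0.1911  0.0565]
hub [ 0.4966 -0.1734  0.064 ]
peg [ 0.4528 -0.2051  0.068 ]
lp [ 0.6105 -0.1572  0.0695]
plate rel base mod120 45.19494189576318
```

```bash
python3 - <<'E'
from h import *
for n in CM: print(n, (-np.array(CM[n]["R"]).T@CM[n]["t"]).round(3))
crop("pics/side0.png",100,110,370,300,2.9,"pics/s0b.png")
crop("pics/side0.png",240,220,560,420,2.4,"pics/s0d.png")
crop("pics/top0.png",330,150,560,420,2.2,"pics/t0d.png")
E
```

```text
top [0.457 0.063 0.971]
side [ 0.289 -0.493  0.711]
```

View pics/s0b.png

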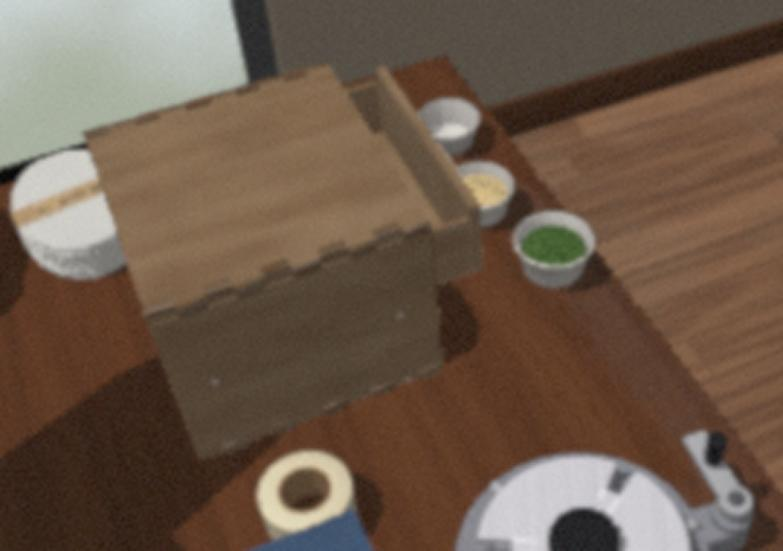

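View pics/s0d.png

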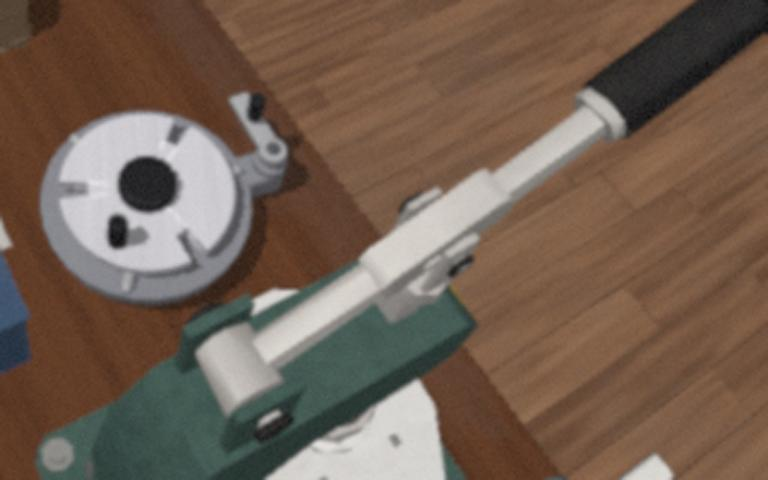

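View pics/t0d.png

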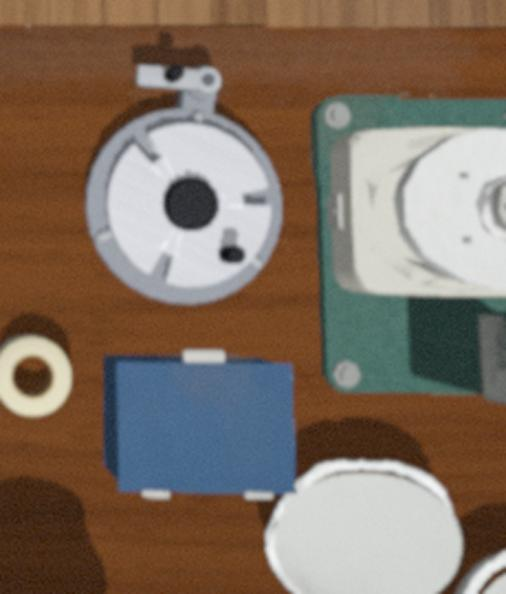

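```bash
cat >> h.py <<'E'
def tri(a,b):
    A=[]
    out=[]
    for n,uv in(("top",a),("side",b)):
        p=ray(n,uv,0); q=ray(n,uv,.3); out.append((p,(q-p)/np.linalg.norm(q-p)))
    (p,d),(q,e)=out; M=np.c_[d,-e]; s=np.linalg.lstsq(M,q-p,rcond=None)[0]
    return ((p+s[0]*d+q+s[1]*e)/2).round(3), np.linalg.norm(p+s[0]*d-q-s[1]*e).round(4)
E
python3 - <<'E'
from h import *
print("bolt",tri((487.7,320),(264,409)))
for z in(0,.03,.1,.2): print(z,ray("top",(474,230),z).round(3),ray("top",(482,240),z).round(3), ray("side",(317,375-20),z).round(3))
print("box fr",tri((303,247),(100+430/2.9,110+225/2.9)),"box nr",tri((304,368),(100+155/2.9,110+315/2.9)))
print("blue", tri((330+293/2.2,150+362/2.2),(208,294)),tri((330+293/2.2,150+490/2.2),(250,340)))
for k,(u,v,z) in dict(a=(271,180,.036),b=(223.5,193,.033),c=(172,185,.03)).items(): print(k,ray("top",(u,v),z).round(3))
E
```

```text
bolt (array([ 0.347, -0.319,  0.018]), np.float64(0.0007))
0 [ 0.526 -0.305  0.   ] [ 0.505 -0.32   0.   ] [ 0.481 -0.271  0.   ]
0.03 [ 0.523 -0.294  0.03 ] [ 0.504 -0.309  0.03 ] [ 0.473 -0.28   0.03 ]
0.1 [ 0.518 -0.267  0.1  ] [ 0.5   -0.281  0.1  ] [ 0.454 -0.302  0.1  ]
0.2 [ 0.511 -0.229  0.2  ] [ 0.495 -0.242  0.2  ] [ 0.427 -0.333  0.2  ]
box fr (array([0.485, 0.048, 0.164]), np.float64(0.0052)) box nr (array([0.286, 0.045, 0.17 ]), np.float64(0.0058))
blue (array([ 0.351, -0.195,  0.222]), np.float64(0.0546)) (array([ 0.318, -0.236,  0.16 ]), np.float64(0.0897))
a [0.62  0.112 0.036]
b [0.593 0.207 0.033]
c [0.609 0.313 0.03 ]
```

```bash
python3 - <<'E'
from h import *
N=30; a=np.linspace(np.arctan2(.651,.178),np.arctan2(-.205,.453),N+1); R=np.linspace(.675,.497,N+1)
P=np.c_[R*np.cos(a),R*np.sin(a)]; d=np.diff(P,axis=0).round(3)
print("total yaw",np.radians(-144+15.3), np.radians(-144+15.3)/N); print(d.tolist()); print(P[0],P[0]+d.sum(0))
E
```

```text
total yaw -2.246238747316702 -0.07487462491055673
[[0.035, -0.017], [0.034, -0.019], [0.033, -0.021], [0.031, -0.022], [0.029, -0.024], [0.028, -0.025], [0.026, -0.027], [0.024, -0.028], [0.022, -0.029], [0.02, -0.03], [0.018, -0.031], [0.016, -0.032], [0.014, -0.032], [0.012, -0.033], [0.01, -0.033], [0.008, -0.033], [0.006, -0.033], [0.004, -0.033], [0.002, -0.033], [-0.0, -0.033], [-0.002, -0.032], [-0.004, -0.032], [-0.006, -0.031], [-0.007, -0.031], [-0.009, -0.03], [-0.011, -0.029], [-0.012, -0.028], [-0.014, -0.027], [-0.015, -0.026], [-0.017, -0.024]]
[0.17802735 0.65110004] [ 0.45302735 -0.20689996]
```

Emit:
carry_out([
  [0, 0, 0.035, 0, 0, 0],
  [0.02, -0.01, 0.035, 0, 0, -0.075],
  [0.035, -0.017, 0.01, 0, 0, -0.075],
  [0.034, -0.019, 0, 0, 0, -0.075],
  [0.033, -0.021, 0, 0, 0, -0.075],
  [0.031, -0.022, 0, 0, 0, -0.075],
  [0.029, -0.024, 0, 0, 0, -0.075],
  [0.028, -0.025, 0, 0, 0, -0.075],
  [0.026, -0.027, 0, 0, 0, -0.075],
  [0.024, -0.028, 0, 0, 0, -0.075],
  [0.022, -0.029, 0, 0, 0, -0.075],
  [0.02, -0.03, 0, 0, 0, -0.075],
], fingers=0.18, force=20)

```text
time_s: 1.1
tcp_pos: [0.4848, 0.389, 0.3006]
eef_rot: [179.2, -0.1, -64.1]
contact_force: [0.7, 0.7, 0.1]
gripper_width: 0.0361
```

Emit:
carry_out([
  [0.014, -0.032, 0, 0, 0, -0.08],
  [0.012, -0.034, 0, 0, 0, -0.08],
  [0.01, -0.035, 0, 0, 0, -0.08],
  [0.008, -0.036, 0, 0, 0, -0.08],
  [0.006, -0.037, 0, 0, 0, -0.08],
  [0.004, -0.037, 0, 0, 0, -0.08],
  [0.001, -0.037, 0, 0, 0, -0.08],
  [-0.002, -0.037, 0, 0, 0, -0.08],
  [-0.005, -0.037, 0, 0, 0, -0.08],
  [-0.008, -0.037, 0, 0, 0, -0.08],
  [-0.01, -0.037, 0, 0, 0, -0.08],
  [-0.012, -0.036, 0, 0, 0, -0.08],
])

```text
time_s: 2.1
tcp_pos: [0.5033, -0.0649, 0.2935]
eef_rot: [178.7, -0.5, -122.0]
contact_force: [1.9, -0.2, 0.2]
gripper_width: 0.036
```

Emit:
carry_out([
  [-0.012, -0.032, -0.01, 0, 0, -0.08],
  [-0.012, -0.03, -0.015, 0, 0, -0.08],
  [-0.012, -0.03, -0.02, 0, 0, -0.08],
  [-0.008, -0.02, -0.02, 0, 0, -0.06],
  [-0.004, -0.012, -0.02, 0, 0, -0.03],
  [0, 0, -0.02, 0, 0, 0],
  [0, 0, 0, 0, 0, 0],
  [0, 0, 0, 0, 0, 0],
])

```text
time_s: 2.77
tcp_pos: [0.4464, -0.2012, 0.1851]
eef_rot: [178.7, -0.5, -142.7]
contact_force: [0.1, 0.1, 1.4]
gripper_width: 0.0357
```

```bash
python3 - <<'E'
from h import *
s=r.get_state(); print(s["tcp_pos"],s["eef_rot"],s["joints"],s["time_s"])
E
```

```text
[ 0.44643847 -0.20116273  0.18509431] [ 178.70751568   -0.46305864 -142.71478265] [ -1.7941322    5.74759957 -24.28020312  -0.81224624 -61.14887626
 -50.52662542] 2.7667
```

```bash
cat >> h.py <<'E'
from scipy.spatial.transform import Rotation as Ro
def fix(yaw):
    s=r.get_state(); A=Ro.from_euler('xyz',s["eef_rot"],degrees=True); B=Ro.from_euler('xyz',[180,0,yaw],degrees=True)
    return (B*A.inv()).as_rotvec().round(3)
E
python3 -c "
from h import *
print(fix(-144))"
```

```text
[-0.013 -0.02  -0.022]
```

Emit:
carry_out([
  [0.0035, -0.002, -0.02, -0.013, -0.02, -0.022],
  [0.003, -0.002, -0.025, 0, 0, 0],
  [0, 0, -0.025, 0, 0, 0],
  [0, 0, -0.02, 0, 0, 0],
  [0, 0, -0.01, 0, 0, 0],
  [0, 0, 0, 0, 0, 0],
])

```text
time_s: 3.27
tcp_pos: [0.4601, -0.2036, 0.0897]
eef_rot: [-179.4, 0.5, -143.6]
contact_force: [0.0, -0.0, -0.1]
gripper_width: 0.0361
```

```bash
python3 - <<'E'
from h import *
for n in CM: cv2.imwrite(f"pics/{n}1.png",r.capture(n)[:,:,::-1])
crop("pics/top1.png",340,150,560,350,3,"pics/t1c.png")
crop("pics/side1.png",200,150,400,355,3,"pics/s1c.png")
s=r.get_state(); print(s["tcp_pos"],s["eef_rot"])
print(proj("top",s["tcp_pos"]),proj("side",s["tcp_pos"]))
E
```

```text
[ 0.46121317 -0.20393285  0.09148873] [-179.32938007    0.59582927 -143.58944537]
[[438.89387991 260.92474365]] [[292.86037302 307.74635199]]
```

View pics/t1c.png

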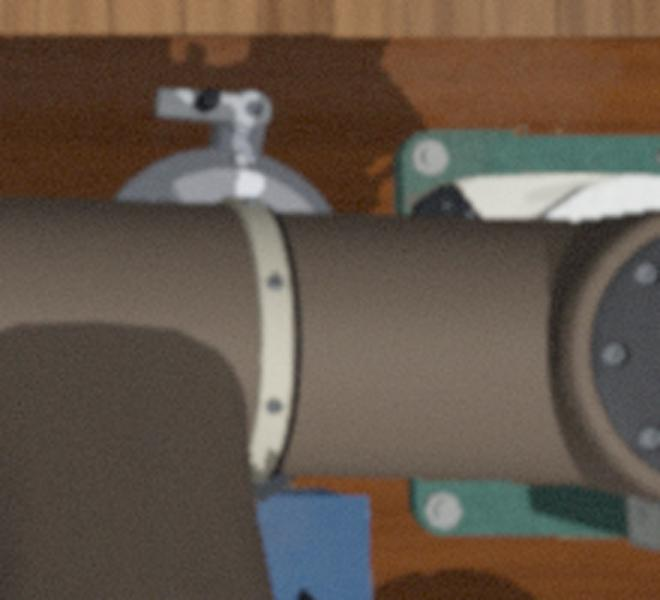

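View pics/s1c.png

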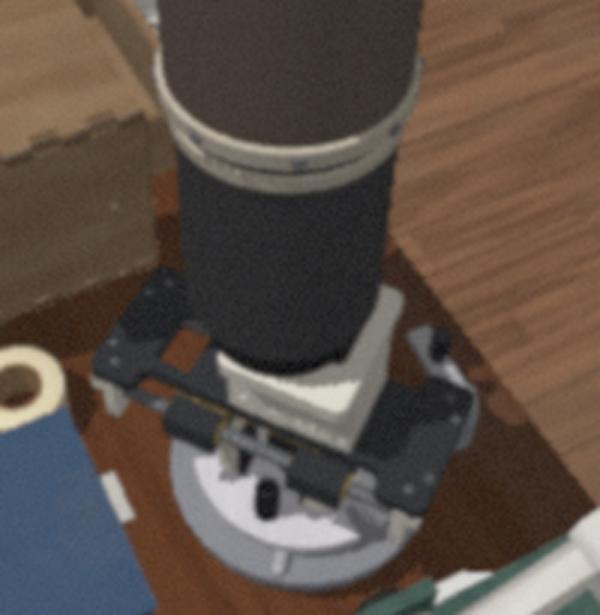

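View pics/side1.png

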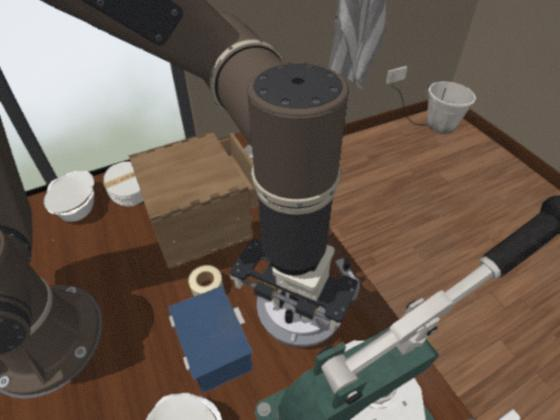

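View pics/top1.png

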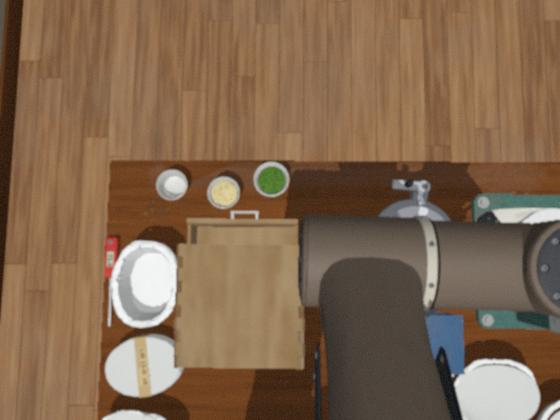

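```bash
python3 -c "
from h import *
print(fix(-144))"
```

```text
[ 0.003  0.015 -0.007]
```

Emit:
carry_out([
  [-0.006, -0.001, 0, 0.003, 0.015, -0.007],
  [-0.003, 0, 0, 0, 0, 0],
  [0, 0, 0, 0, 0, 0],
  [0, 0, 0, 0, 0, 0],
])

```text
time_s: 3.7
tcp_pos: [0.4547, -0.2047, 0.0962]
eef_rot: [-179.8, 0.2, -143.9]
contact_force: [0.4, -0.3, 1.1]
gripper_width: 0.036
```

```bash
python3 - <<'E'
from h import *
cv2.imwrite(f"pics/side2.png",r.capture("side")[:,:,::-1])
crop("pics/side2.png",240,240,370,360,5,"pics/s2c.png")
s=r.get_state(); print(s["tcp_pos"],s["eef_rot"],fix(-144))
print((proj("side",s["tcp_pos"])-[240,240])*5,(proj("side",[.4528,-.2051,.084])-[240,240])*5)
E
```

```text
[ 0.45470887 -0.20472354  0.09624715] [-179.76242154    0.24105689 -143.91467263] [ 0.001  0.006 -0.001]
[[249.58533912 341.37223005]] [[244.63238879 360.72782093]]
```

View pics/s2c.png

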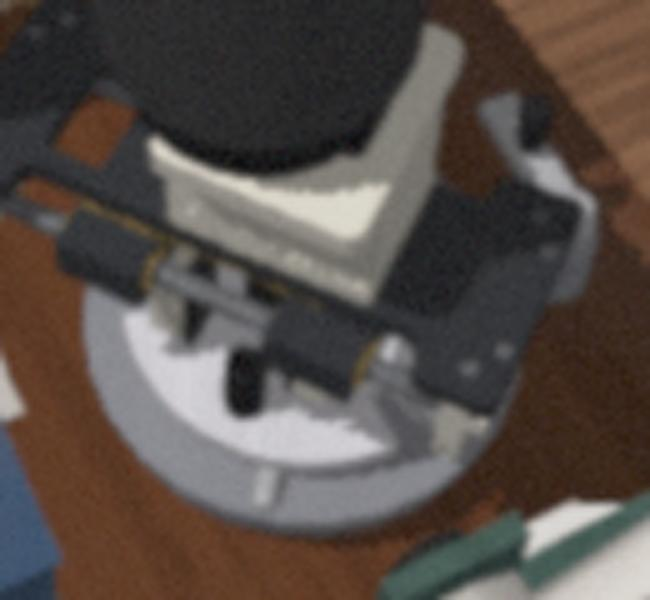

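Emit:
carry_out([
  [-0.001, 0, -0.006, 0, 0.005, 0],
  [0, 0, -0.008, 0, 0, 0],
  [0, 0, -0.008, 0, 0, 0],
  [0, 0, -0.007, 0, 0, 0],
  [0, 0, -0.002, 0, 0, 0],
  [0, 0, 0, 0, 0, 0],
  [0, 0, 0, 0, 0, 0],
])

```text
time_s: 4.33
tcp_pos: [0.4529, -0.2048, 0.0615]
eef_rot: [-180.0, -0.0, -143.9]
contact_force: [0.6, -0.2, -0.2]
gripper_width: 0.0361
```

```bash
python3 - <<'E'
from h import *
cv2.imwrite(f"pics/side3.png",r.capture("side")[:,:,::-1])
crop("pics/side3.png",240,240,370,360,5,"pics/s3c.png")
s=r.get_state(); print(s["tcp_pos"],s["eef_rot"],s["contact_force"],fix(-144))
E
```

```text
[ 0.45296406 -0.20483728  0.06154932] [-1.79975689e+02 -4.17700727e-02 -1.43940483e+02] [0.35167959 0.3603184  0.06373393] [ 0.001 -0.    -0.001]
```

View pics/s3c.png

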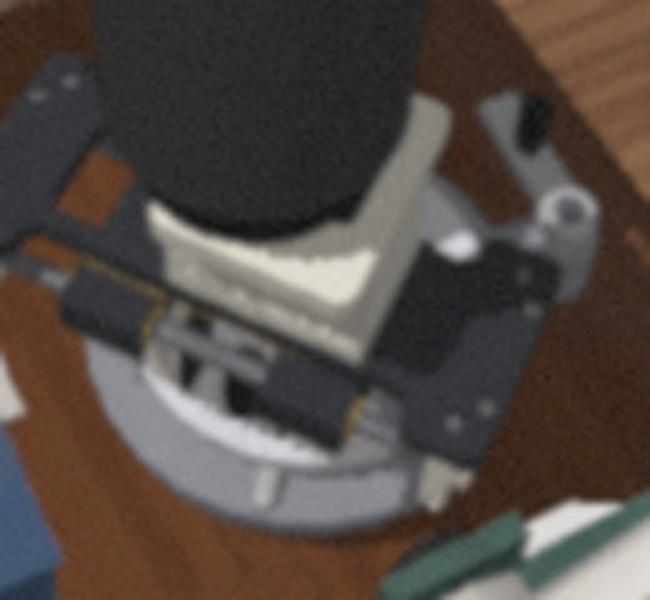

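```bash
cat > arc.py <<'E'
from h import *
import sys,json
# next rows: target circle point at angle phi each row
def arc(dphi,n,C=(.4974,-.1731),R=.054,z=.0625):
    s=r.get_state(); p=s["tcp_pos"]; ph=np.arctan2(p[1]-C[1],p[0]-C[0]); cur=p.copy()
    print("phi",np.degrees(ph)%360-360,"r",np.hypot(*(p[:2]-C)),"yaw",s["eef_rot"],"F",s["contact_force"].round(1),"M",s["moment"].round(2),p.round(4),s["time_s"],fix(np.degrees(ph)))
    rows=[]
    for i in range(n):
        t=ph+np.radians(dphi)*(i+1); q=np.array([C[0]+R*np.cos(t),C[1]+R*np.sin(t),z])
        d=(q-cur).round(4); cur=cur+d; rows.append([*d.tolist(),0,0,round(float(np.radians(dphi)),3)])
    print(json.dumps(rows))
if __name__=="__main__": arc(float(sys.argv[1]),int(sys.argv[2]))
E
python3 arc.py -2.5 12
```

```text
phi -144.46460715516412 r 0.054605932902790366 yaw [-1.79975689e+02 -4.17700727e-02 -1.43940483e+02] F [0.4 0.4 0.1] M [ 0.1  -0.06  0.01] [ 0.453  -0.2048  0.0615] 4.3833 [ 0.001 -0.    -0.009]
[[-0.0008, 0.0023, 0.001, 0, 0, -0.044], [-0.0013, 0.002, -0.0, 0, 0, -0.044], [-0.0011, 0.0021, -0.0, 0, 0, -0.044], [-0.0011, 0.0021, -0.0, 0, 0, -0.044], [-0.001, 0.0021, -0.0, 0, 0, -0.044], [-0.0008, 0.0022, -0.0, 0, 0, -0.044], [-0.0008, 0.0022, -0.0, 0, 0, -0.044], [-0.0007, 0.0023, -0.0, 0, 0, -0.044], [-0.0006, 0.0023, -0.0, 0, 0, -0.044], [-0.0005, 0.0023, -0.0, 0, 0, -0.044], [-0.0003, 0.0023, -0.0, 0, 0, -0.044], [-0.0003, 0.0023, -0.0, 0, 0, -0.044]]
```

Emit:
carry_out([
  [-0.001, 0.0023, 0.001, 0, 0, -0.044],
  [-0.0013, 0.002, 0, 0, 0, -0.044],
  [-0.0011, 0.0021, 0, 0, 0, -0.044],
  [-0.0011, 0.0021, 0, 0, 0, -0.044],
  [-0.001, 0.0021, 0, 0, 0, -0.044],
  [-0.0008, 0.0022, 0, 0, 0, -0.044],
  [-0.0008, 0.0022, 0, 0, 0, -0.044],
  [-0.0007, 0.0023, 0, 0, 0, -0.044],
  [-0.0006, 0.0023, 0, 0, 0, -0.044],
  [-0.0005, 0.0023, 0, 0, 0, -0.044],
  [-0.0003, 0.0023, 0, 0, 0, -0.044],
  [-0.0003, 0.0023, 0, 0, 0, -0.044],
])

```text
time_s: 5.38
tcp_pos: [0.4461, -0.1789, 0.0657]
eef_rot: [-179.8, 0.2, -175.5]
contact_force: [-0.3, -1.8, -2.2]
gripper_width: 0.036
```

```bash
python3 arc.py -1.5 12
```

```text
phi -173.55655330923466 r 0.05165945175064276 yaw [-179.75470875    0.24531374 -175.53002262] F [-0.3 -1.8 -2.2] M [-0.5  -0.15 -0.03] [ 0.4461 -0.1789  0.0657] 5.3833 [0.004 0.005 0.034]
[[-0.0025, 0.0011, -0.0032, 0, 0, -0.026], [-0.0001, 0.0015, 0.0, 0, 0, -0.026], [-0.0, 0.0014, 0.0, 0, 0, -0.026], [-0.0001, 0.0014, 0.0, 0, 0, -0.026], [0.0, 0.0014, 0.0, 0, 0, -0.026], [0.0001, 0.0014, 0.0, 0, 0, -0.026], [0.0001, 0.0014, 0.0, 0, 0, -0.026], [0.0001, 0.0014, 0.0, 0, 0, -0.026], [0.0001, 0.0014, 0.0, 0, 0, -0.026], [0.0002, 0.0014, 0.0, 0, 0, -0.026], [0.0003, 0.0014, 0.0, 0, 0, -0.026], [0.0002, 0.0014, 0.0, 0, 0, -0.026]]
```

Emit:
carry_out([
  [-0.0025, 0.0011, -0.003, 0, 0, -0.01],
  [-0.0003, 0.0015, 0, 0, 0, -0.01],
  [-0.0002, 0.0014, 0, 0, 0, -0.026],
  [-0.0001, 0.0014, 0, 0, 0, -0.026],
  [0, 0.0014, 0, 0, 0, -0.026],
  [0, 0.0014, 0, 0, 0, -0.026],
  [0, 0.0014, 0, 0, 0, -0.026],
  [0.0001, 0.0014, 0, 0, 0, -0.026],
  [0.0001, 0.0014, 0, 0, 0, -0.026],
  [0.0002, 0.0014, 0, 0, 0, -0.026],
  [0.0002, 0.0014, 0, 0, 0, -0.026],
  [0.0002, 0.0014, 0, 0, 0, -0.026],
])

```text
time_s: 6.38
tcp_pos: [0.4439, -0.1624, 0.0635]
eef_rot: [-179.7, 0.4, 168.2]
contact_force: [-0.4, -1.4, -0.4]
gripper_width: 0.036
```

```bash
python3 arc.py -1 6
```

```text
phi -191.3005426362808 r 0.054554212120096715 yaw [-179.67241814    0.39828399  168.17658598] F [-0.4 -1.4 -0.4] M [-0.5  -0.25  0.01] [ 0.4439 -0.1624  0.0635] 6.3833 [0.007 0.006 0.009]
[[0.0007, 0.0008, -0.001, 0, 0, -0.017], [0.0002, 0.0009, 0.0, 0, 0, -0.017], [0.0003, 0.0009, 0.0, 0, 0, -0.017], [0.0002, 0.001, 0.0, 0, 0, -0.017], [0.0003, 0.0009, 0.0, 0, 0, -0.017], [0.0002, 0.0009, 0.0, 0, 0, -0.017]]
```

Emit:
carry_out([
  [0.0003, 0.001, -0.001, 0.003, 0.003, -0.01],
  [0.0002, 0.001, 0, 0.003, 0.003, -0.017],
  [0.0003, 0.001, 0, 0, 0, -0.017],
  [0.0002, 0.001, 0, 0, 0, -0.017],
  [0.0003, 0.001, 0, 0, 0, -0.017],
  [0.0003, 0.001, 0, 0, 0, -0.017],
])

```text
time_s: 6.88
tcp_pos: [0.4452, -0.1561, 0.0624]
eef_rot: [-180.0, -0.1, 162.4]
contact_force: [0.6, 0.0, 0.3]
gripper_width: 0.036
```

```bash
python3 arc.py -1 4; python3 - <<'E'
from h import *
cv2.imwrite(f"pics/side4.png",r.capture("side")[:,:,::-1])
crop("pics/side4.png",240,240,370,360,5,"pics/s4c.png")
E
```

```text
phi -198.06443698470414 r 0.05492704415995149 yaw [-1.79954537e+02 -9.09063701e-02  1.62420942e+02] F [0.6 0.  0.3] M [ 0.06 -0.18  0.  ] [ 0.4452 -0.1561  0.0624] 6.8833 [ 0.    -0.002 -0.008]
[[0.0012, 0.0006, 0.0001, 0, 0, -0.017], [0.0003, 0.0009, 0.0, 0, 0, -0.017], [0.0003, 0.0009, 0.0, 0, 0, -0.017], [0.0004, 0.0009, 0.0, 0, 0, -0.017]]
```

View pics/s4c.png

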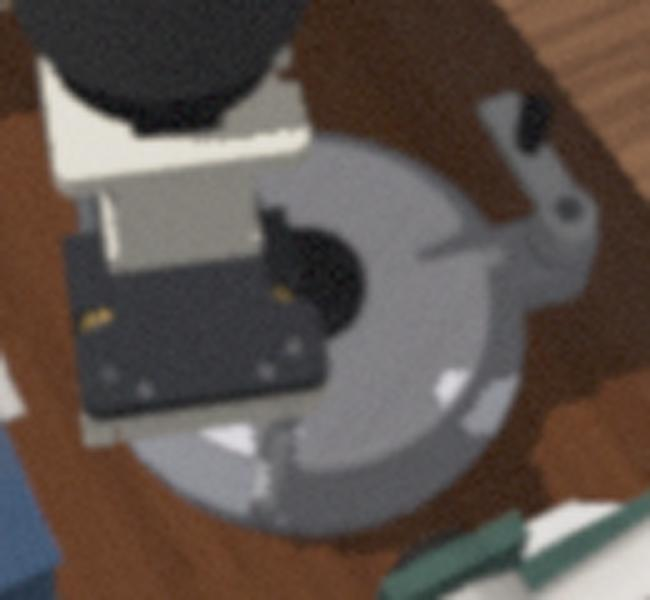

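Emit:
carry_out([
  [0, 0, 0.01, 0, 0, 0],
  [0, 0, 0.02, 0, 0, 0],
  [0, 0, 0.025, 0, 0, 0],
  [0, 0, 0.02, 0, 0, 0],
  [0.01, 0, 0.01, 0, 0, 0.11],
  [0.01, 0, 0, 0, 0, 0.11],
  [0.01, 0, 0, 0, 0, 0.11],
  [0.01, 0, 0, 0, 0, 0.11],
  [0.01, 0, 0, 0, 0, 0.11],
  [0.01, 0, 0, 0, 0, 0.11],
  [0.01, 0, 0, 0, 0, 0.11],
  [0.01, 0, 0, 0, 0, 0.11],
])

```text
time_s: 7.93
tcp_pos: [0.5262, -0.1534, 0.1525]
eef_rot: [-179.9, 0.0, -145.2]
contact_force: [0.2, 0.1, 0.0]
gripper_width: 0.0361
```

Emit:
carry_out([
  [0.01, 0, 0, 0, 0, 0.11],
  [0.01, 0, 0, 0, 0, 0.11],
  [0.01, 0, 0, 0, 0, 0.11],
  [0.01, 0, 0, 0, 0, 0.11],
  [0.01, 0, 0, 0, 0, 0.11],
  [0.01, 0, 0, 0, 0, 0.11],
  [0.01, 0, 0, 0, 0, 0.1],
  [0.006, 0, 0, 0, 0, 0.06],
  [0, 0, 0, 0, 0, 0],
  [0, 0, 0, 0, 0, 0],
])

```text
time_s: 8.77
tcp_pos: [0.6073, -0.151, 0.1502]
eef_rot: [179.9, 0.1, -95.6]
contact_force: [-0.4, 0.1, -0.6]
gripper_width: 0.0359
```

```bash
python3 - <<'E'
from h import *
for n in CM: cv2.imwrite(f"pics/{n}5.png",r.capture(n)[:,:,::-1])
crop("pics/side5.png",240,240,370,360,5,"pics/s5c.png")
crop("pics/top5.png",360,165,470,295,4.5,"pics/t5c.png")
s=r.get_state(); print(s["tcp_pos"],s["eef_rot"],s["joints"],s["contact_force"],fix(-94),s["time_s"])
E
```

```text
[ 0.60698106 -0.1510876   0.15040728] [ 1.79944833e+02  1.20306673e-01 -9.55855333e+01] [  3.79753797  19.23943613 -11.63870577  -0.14872484 -59.1567581
  -9.30672458] [ 0.48536158 -0.08040103  0.19078509] [-0.002 -0.001  0.028] 8.8667
```

View pics/s5c.png

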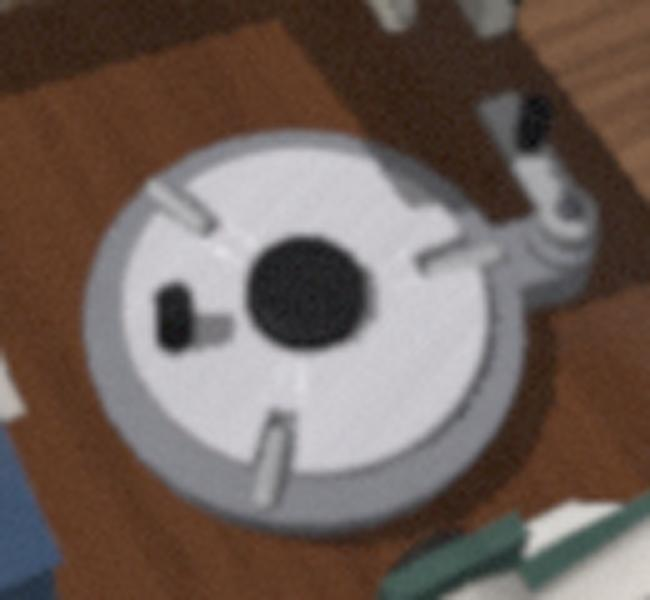

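View pics/t5c.png

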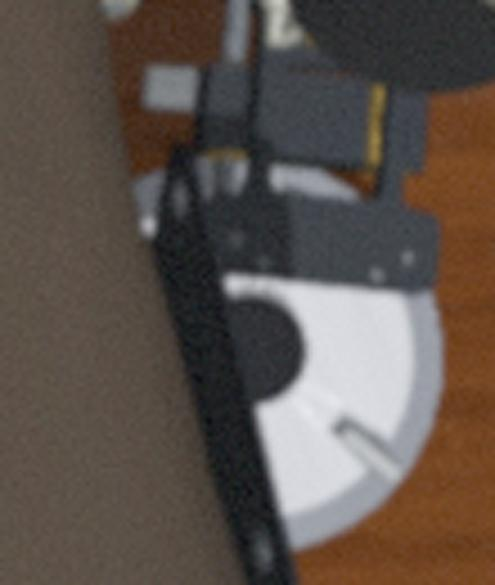

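Emit:
carry_out([
  [0.002, -0.003, 0, 0, 0, 0.028],
  [0.0015, -0.003, 0, 0, 0, 0],
  [0, 0, -0.01, 0, 0, 0],
  [0, 0, -0.012, 0, 0, 0],
  [0, 0, -0.012, 0, 0, 0],
  [0, 0, -0.01, 0, 0, 0],
  [0, 0, 0, 0, 0, 0],
  [0, 0, 0, 0, 0, 0],
])

```text
time_s: 9.53
tcp_pos: [0.6078, -0.1573, 0.1035]
eef_rot: [180.0, 0.2, -94.7]
contact_force: [-0.3, -0.7, 0.5]
gripper_width: 0.0357
```

```bash
python3 - <<'E'
from h import *
cv2.imwrite(f"pics/side6.png",r.capture("side")[:,:,::-1])
crop("pics/side6.png",240,220,370,340,5,"pics/s6c.png")
s=r.get_state(); print(s["tcp_pos"],s["eef_rot"],fix(-94),s["contact_force"])
print((proj("side",s["tcp_pos"])-[240,220])*5,(proj("side",[.6105,-.1572,.0845])-[240,220])*5)
E
```

```text
[ 0.60765847 -0.15718496  0.10337797] [179.9744399    0.18141768 -94.68496107] [-0.003 -0.     0.012] [-0.00817761  0.31308957 -0.34983076]
[[538.83190833 177.11859092]] [[538.42398909 202.38441284]]
```

View pics/s6c.png

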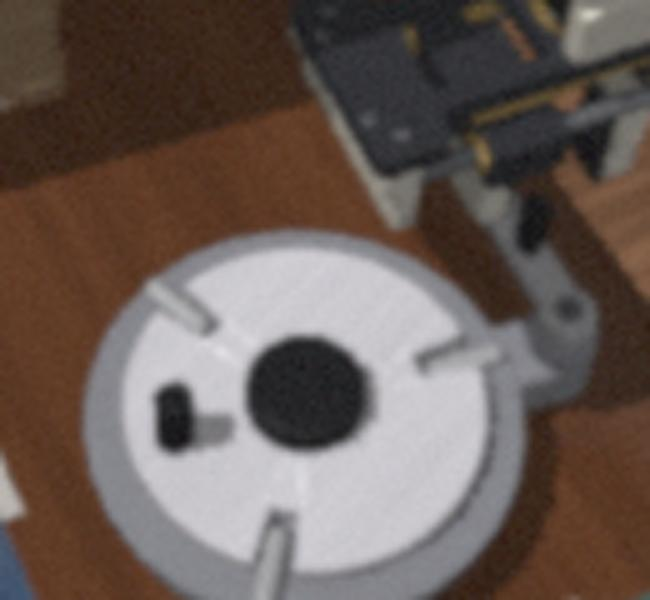

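Emit:
carry_out([
  [0.003, 0, 0, 0, 0, 0.01],
  [0, 0, -0.006, 0, 0, 0],
  [0, 0, -0.009, 0, 0, 0],
  [0, 0, -0.009, 0, 0, 0],
  [0, 0, -0.008, 0, 0, 0],
  [0, 0, -0.003, 0, 0, 0],
  [0, 0, 0, 0, 0, 0],
])

```text
time_s: 10.17
tcp_pos: [0.6119, -0.1571, 0.0663]
eef_rot: [-179.9, 0.2, -94.1]
contact_force: [0.3, -0.8, -0.9]
gripper_width: 0.036
```

```bash
cat > arc2.py <<'E'
from arc import *
arc(float(sys.argv[1]),int(sys.argv[2]),C=(.608,-.1911),R=.034,z=.066)
E
python3 arc2.py 4 12
```

```text
phi -276.6039936883884 r 0.03423186555561432 yaw [-179.85578579    0.19071702  -94.07593696] F [ 0.3 -0.8 -0.9] M [ 0.1  -0.03  0.01] [ 0.6119 -0.1571  0.0663] 10.1667 [-0.004 -0.005  3.097]
[[-0.0024, -0.0, -0.0003, 0, 0, 0.07], [-0.0024, -0.0, -0.0, 0, 0, 0.07], [-0.0023, -0.0002, -0.0, 0, 0, 0.07], [-0.0024, -0.0003, -0.0, 0, 0, 0.07], [-0.0023, -0.0004, -0.0, 0, 0, 0.07], [-0.0023, -0.0007, -0.0, 0, 0, 0.07], [-0.0022, -0.0007, -0.0, 0, 0, 0.07], [-0.0022, -0.001, -0.0, 0, 0, 0.07], [-0.0021, -0.0011, -0.0, 0, 0, 0.07], [-0.0021, -0.0012, -0.0, 0, 0, 0.07], [-0.0019, -0.0014, -0.0, 0, 0, 0.07], [-0.0018, -0.0015, -0.0, 0, 0, 0.07]]
```

Emit:
carry_out([
  [-0.0024, 0, 0, 0, 0, 0.05],
  [-0.0024, 0, 0, 0, 0, 0.06],
  [-0.0023, -0.0002, 0, 0, 0, 0.07],
  [-0.0024, -0.0003, 0, 0, 0, 0.07],
  [-0.0023, -0.0004, 0, 0, 0, 0.07],
  [-0.0023, -0.0007, 0, 0, 0, 0.07],
  [-0.0022, -0.0007, 0, 0, 0, 0.07],
  [-0.0022, -0.001, 0, 0, 0, 0.07],
  [-0.0021, -0.0011, 0, 0, 0, 0.07],
  [-0.0021, -0.0012, 0, 0, 0, 0.07],
  [-0.0019, -0.0014, 0, 0, 0, 0.07],
  [-0.0018, -0.0015, 0, 0, 0, 0.07],
])

```text
time_s: 11.17
tcp_pos: [0.5881, -0.1654, 0.0657]
eef_rot: [-179.7, -0.0, -45.5]
contact_force: [0.5, 1.4, -1.1]
gripper_width: 0.0359
```

```bash
python3 arc2.py 3 12
```

```text
phi -232.20999412976653 r 0.03252624513350692 yaw [-1.79662621e+02 -4.35096427e-02 -4.54978354e+01] F [ 0.5  1.4 -1.1] M [ 0.39 -0.36  0.01] [ 0.5881 -0.1654  0.0657] 11.1667 [-0.007 -0.005  3.024]
[[-0.0023, 0.0, 0.0003, 0, 0, 0.052], [-0.0013, -0.0012, -0.0, 0, 0, 0.052], [-0.0012, -0.0012, -0.0, 0, 0, 0.052], [-0.0012, -0.0014, -0.0, 0, 0, 0.052], [-0.0011, -0.0013, -0.0, 0, 0, 0.052], [-0.0011, -0.0015, -0.0, 0, 0, 0.052], [-0.0009, -0.0015, -0.0, 0, 0, 0.052], [-0.0009, -0.0015, -0.0, 0, 0, 0.052], [-0.0008, -0.0016, -0.0, 0, 0, 0.052], [-0.0007, -0.0017, -0.0, 0, 0, 0.052], [-0.0007, -0.0016, -0.0, 0, 0, 0.052], [-0.0005, -0.0017, -0.0, 0, 0, 0.052]]
```

Emit:
carry_out([
  [-0.0023, 0, 0, 0, 0, 0.02],
  [-0.0015, -0.0012, 0, 0, 0, 0.02],
  [-0.0013, -0.0012, 0, 0, 0, 0.03],
  [-0.0012, -0.0014, 0, 0, 0, 0.05],
  [-0.0011, -0.0014, 0, 0, 0, 0.05],
  [-0.0011, -0.0015, 0, 0, 0, 0.05],
  [-0.001, -0.0015, 0, 0, 0, 0.05],
  [-0.0009, -0.0016, 0, 0, 0, 0.05],
  [-0.0008, -0.0016, 0, 0, 0, 0.05],
  [-0.0007, -0.0017, 0, 0, 0, 0.05],
  [-0.0006, -0.0017, 0, 0, 0, 0.05],
  [-0.0005, -0.0017, 0, 0, 0, 0.05],
])

```text
time_s: 12.17
tcp_pos: [0.5764, -0.1797, 0.0662]
eef_rot: [-179.4, -0.2, -15.0]
contact_force: [0.4, 0.3, -1.2]
gripper_width: 0.0361
```

```bash
python3 arc2.py 2 10
```

```text
phi -199.84618449884098 r 0.03354997109510364 yaw [-179.39963552   -0.22414128  -15.04685349] F [ 0.4  0.3 -1.2] M [ 0.35 -0.25  0.05] [ 0.5764 -0.1797  0.0662] 12.1667 [-0.011 -0.014  3.058]
[[-0.0008, -0.001, -0.0002, 0, 0, 0.035], [-0.0004, -0.0011, -0.0, 0, 0, 0.035], [-0.0003, -0.0012, -0.0, 0, 0, 0.035], [-0.0002, -0.0011, -0.0, 0, 0, 0.035], [-0.0002, -0.0012, -0.0, 0, 0, 0.035], [-0.0002, -0.0011, -0.0, 0, 0, 0.035], [-0.0002, -0.0012, -0.0, 0, 0, 0.035], [-0.0001, -0.0012, -0.0, 0, 0, 0.035], [-0.0, -0.0012, -0.0, 0, 0, 0.035], [-0.0, -0.0012, -0.0, 0, 0, 0.035]]
```

Emit:
carry_out([
  [-0.0008, -0.001, 0, 0, 0, 0.01],
  [-0.0004, -0.0011, 0, 0, 0, 0.02],
  [-0.0003, -0.0012, 0, 0, 0, 0.035],
  [-0.0002, -0.0011, 0, 0, 0, 0.035],
  [-0.0002, -0.0012, 0, 0, 0, 0.035],
  [-0.0002, -0.0012, 0, 0, 0, 0.035],
  [-0.0002, -0.0012, 0, 0, 0, 0.035],
  [-0.0001, -0.0012, 0, 0, 0, 0.035],
  [0, -0.0012, 0, 0, 0, 0.035],
  [0, -0.0012, 0, 0, 0, 0.035],
])

```text
time_s: 13.0
tcp_pos: [0.5741, -0.1908, 0.0666]
eef_rot: [-179.4, -0.3, 2.9]
contact_force: [0.8, 0.9, 0.4]
gripper_width: 0.0361
```

```bash
python3 arc2.py 2 6
```

```text
phi -180.4416087744815 r 0.03392634287621622 yaw [-179.35106783   -0.29061534    2.85358708] F [0.8 0.9 0.4] M [ 0.33 -0.21 -0.07] [ 0.5741 -0.1908  0.0666] 13.0 [-0.007 -0.018  3.084]
[[-0.0001, -0.0012, -0.0006, 0, 0, 0.035], [0.0001, -0.0012, 0.0, 0, 0, 0.035], [0.0001, -0.0012, 0.0, 0, 0, 0.035], [0.0001, -0.0011, 0.0, 0, 0, 0.035], [0.0002, -0.0012, 0.0, 0, 0, 0.035], [0.0002, -0.0012, 0.0, 0, 0, 0.035]]
```

Close to the stop; small steps while watching the force.

Emit:
carry_out([
  [0, -0.0012, 0, 0.003, 0, 0.01],
  [0.0001, -0.0012, 0, 0.003, 0, 0.02],
  [0.0001, -0.0012, 0, 0, 0, 0.03],
  [0.0001, -0.0012, 0, 0, 0, 0.03],
])

```text
time_s: 13.33
tcp_pos: [0.5736, -0.1954, 0.0664]
eef_rot: [-178.9, -0.3, 7.9]
contact_force: [0.3, 1.1, -0.2]
gripper_width: 0.0364
```

Emit:
carry_out([
  [0.0001, -0.0012, 0, 0, 0, 0.01],
  [0.0002, -0.0012, 0, 0, 0, 0.01],
])

```text
time_s: 13.5
tcp_pos: [0.5739, -0.1961, 0.0663]
eef_rot: [-178.8, -0.3, 9.0]
contact_force: [-0.1, 11.4, 3.6]
gripper_width: 0.0361
```

```bash
python3 arc2.py 2 4; python3 - <<'E'
from h import *
cv2.imwrite(f"pics/side7.png",r.capture("side")[:,:,::-1])
crop("pics/side7.png",240,220,370,340,5,"pics/s7c.png")
E
```

```text
phi -171.67572562586514 r 0.03443587816021796 yaw [-178.76847446   -0.29212932    8.9628006 ] F [-0.1 11.4  3.6] M [ 4.    0.15 -0.  ] [ 0.5739 -0.1961  0.0663] 13.5 [-3.00e-03 -3.40e-02  3.13e+00]
[[0.0006, -0.0011, -0.0003, 0, 0, 0.035], [0.0003, -0.0012, 0.0, 0, 0, 0.035], [0.0002, -0.0011, 0.0, 0, 0, 0.035], [0.0003, -0.0012, 0.0, 0, 0, 0.035]]
```

View pics/s7c.png

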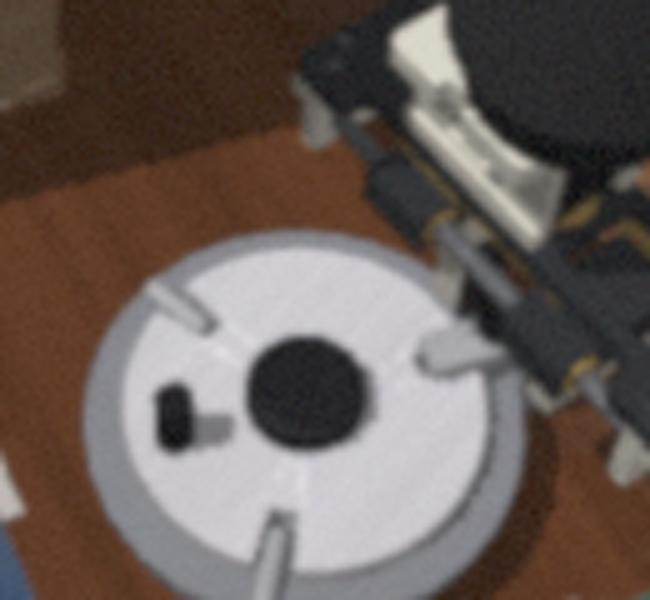

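Emit:
carry_out([
  [0, 0.005, 0, 0, 0, 0],
  [0, 0.004, 0, 0, 0, 0],
  [0, 0, 0.01, 0, 0, 0],
  [0, 0, 0.03, 0, 0, 0],
  [0, 0, 0.035, 0, 0, 0],
  [0, 0, 0.035, 0, 0, 0],
  [0, 0.03, 0.03, 0, 0, 0],
  [0, 0.03, 0.02, 0, 0, 0],
  [0, 0.03, 0, 0, 0, 0],
  [0, 0.03, 0, 0, 0, 0],
  [0, 0, 0, 0, 0, 0],
  [0, 0, 0, 0, 0, 0],
])

```text
time_s: 14.55
tcp_pos: [0.5702, -0.0657, 0.2412]
eef_rot: [-178.9, -0.4, 8.3]
contact_force: [0.8, 0.5, -0.6]
gripper_width: 0.036
```

```bash
python3 - <<'E'
from h import *
for n in CM: cv2.imwrite(f"pics/{n}8.png",r.capture(n)[:,:,::-1])
crop("pics/side8.png",240,220,370,340,5,"pics/s8c.png")
s=r.get_state(); print(s["tcp_pos"],s["contact_force"],s["time_s"])
for q in(0,.12): # expected latch peg (top) px in crop for angle q
    a=-.1614; p=np.array([.608,-.1911])+.034*np.array([np.cos(a+np.pi-q),np.sin(a+np.pi-q)]); print(q,(proj("side",[*p,.0695])-[240,220])*5)
E
```

```text
[ 0.57019594 -0.06663166  0.24070324] [ 0.44292884 -0.20567307 -0.46976652] 14.65
0 [[496.07082263 311.55540746]]
0.12 [[492.58409599 302.95987088]]
```

View pics/s8c.png

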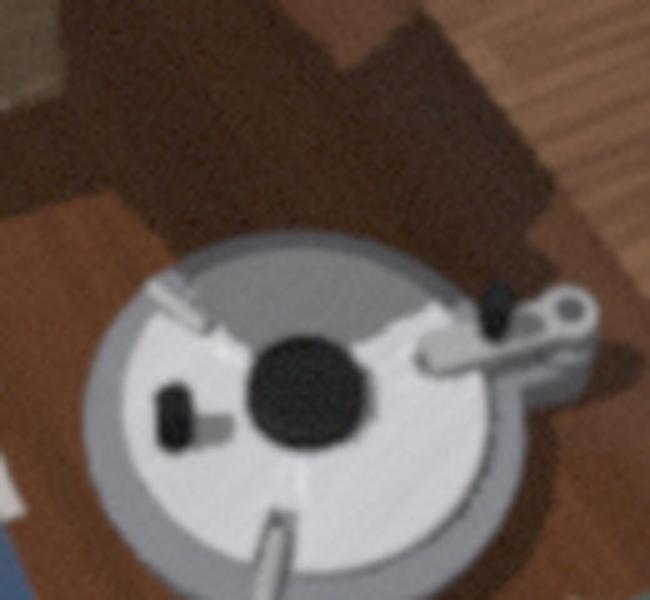

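View pics/top8.png

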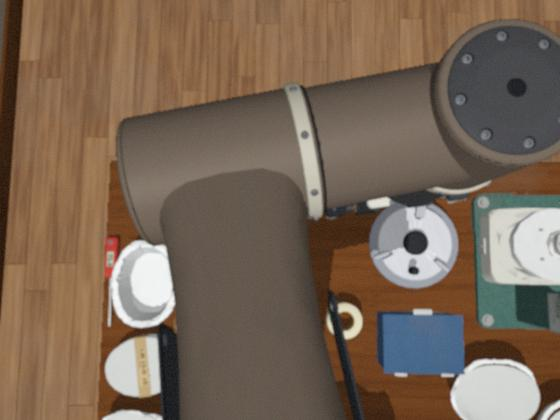

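```bash
python3 -c "
from plant import r
print(r.close_job())"
```

```text
the job is handed in; nothing more can be done
None
```

The plate is down over the keys and the latch is closed. I handed the job in at 14.65 s of the 54 s allowed, and the hand-in gives no verdict.

- **Plate:** I caged the finger peg between half-open jaws and pushed it about 45° clockwise. The side push force then fell to zero. The side picture showed all three keys standing in the notches, with the plate lowered and the latch still open.
- **Latch:** I swung it in by its thumb peg until the force rose to about 11 N, at the angle I had predicted for the stop.
- **Last checks:** In the final side picture the latch peg is at crop pixel (497, 311), against (496, 312) expected for fully closed, with the plate still over the keys. The gripper had backed off and lifted clear, reading under 1 N.
- **Not checked:** I did not measure the plate's height, tilt or centring as numbers. The sauce pots were hidden by the arm in the last top picture. The gripper did not go down near them, and the nearest is about 25 cm from the dicer.
- **Disagreements:** None of the checks disagreed.

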